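Line up the bottles by height on the marked tray

ROBOT

A 7-joint arm with a two-finger parallel gripper is mounted at the origin on a cart in front of the work surface, level with it; the furniture and walls round the work are solid. World frame = base frame: x ahead of the robot, y to its left, z up, the work surface at z = 0. Lengths are in m, angles in rad, forces in N, time in s.
With the tool pointing down it reaches from about 0.425 to 0.825 m from the base axis. Payload 3.6 kg.
Tool frame: the origin (TCP) lies on the centre line of the jaws, within the pads' length; the fingertips stand 22 mm ahead of it and the grasp point (between the pads) lies 3 mm ahead of it; z points along the fingers, y is the line along which they close (so a half turn about z gives the same grasp; the last joint's range is limited). The gripper opens to 85 mm and grips with 20 to 120 N. Pads are 22 mm wide; open, the fingers measure 114 mm over their backs; the gripper's body (76 mm by 85 mm) begins 54 mm behind the grasp point. The pads swing forward as they close: fully open they stand 13 mm farther back than shut.
Start: joints at [1.29, 0.615, -0.013, 1.423, 0.008, 1.103, -0.04], TCP at [0.163, -0.629, 0.253] pointing down, gripper open.
Joint ranges: [-3.12, 3.12], [-0.3, 2.06], [-1.34, 1.32], [0.26, 2.42], [-1.36, 4.5], [0.01, 1.98], [-2.84, 2.84]. Speed limits (rad/s): [2.79, 2.79, 3.14, 3.14, 3.14, 3.14, 3.14].

INTERFACE

Orientations are given as a unit quaternion [w, x, y, z].
In Python, from rig import * gives the robot as it stands.
- The arm moves only by the shell command python3 -m creep 'ROWS' [FORCE]. ROWS is JSON, a list of rows, each a list of 3 entries, a list of its own where there are three numbers: the shift along the tool's x, y, z in m, then the turn, a rotation vector about the tool's x, y, z in rad, then the gripper command: -1 is shut, 1 is fully open, values between are in proportion. A call has 1 to 20 rows; each row is the pose to reach, as a shift and turn from the pose commanded when the call began, along the tool's axes at that moment; what a row does not reach only later rows make up. A row lasts 1/8 s, in which the tool goes at most 62.5 mm and 10.7 degrees, less where a joint would pass 70% of its speed; a pose out of reach is approached as far as the arm can. A call with a gripper value outside its range is refused whole. The fingers move at their own pace and stop on an object; FORCE is the grip in N (left out, the last holds). Time passes only in rows, so rows that repeat a pose let the fingers close. It gives the time, the measured TCP pose, the force, the opening and the grip force at its end, in the units of the state.
- get_obs(): the state, without advancing time (a new reading comes with each control period).
- camera(name): name is "scene" or "top" or "wrist"; returns a dict with "color" (400x640x3 uint8, red, green, blue), "fx", "fy", "cx", "cy" (pixels), "extrinsics" (4x4, takes a point from world to camera coordinates). Camera axes: x right, y up, looking along -z (the intrinsics and any distortion apply to the point x, -y, -z); pixel columns grow to the right and rows downward; lengths in m; the calibration is good to about 2 mm. A picture is of the moment at which its call begins. There is no depth.
- job_done(): hands the job in; it is judged then, once.
The state is a dict: "t": time; "qpos": joint angles; "joint_vel": joint speeds; "joint_torque": joint torques, N m; "eef_pos": TCP position; "eef_rot": TCP orientation; "ft_force": force on the tool from outside, world axes, zero at the start; "torque": the same for the moment, N m; "grip_width": finger opening in m; "grasp_force": force on a finger pad.
Only numpy, scipy, OpenCV 4.12 (cv2) and the standard library are available. Lean on these libraries where they do the work, as an engineer would, in place of code of your own. Each camera call takes 0.05 s, during which the arm holds its last target. There are 200 camera calls.

TASK

Stand the four containers in front of the grey tray (dropper bottle, white bottle, vial, jar) upright on it, one in the middle of each printed circle, in order of height: the tallest in the circle next to the red end block, then steadily down to the shortest next to the white end block. Do not knock any of them over, and leave the grey seed box and the timer where they are.

Things in the scene. Friction and masses are not known exactly. Their poses are not given: they have to be found in the camera images.
- dropper_bottle: Amber dropper bottle with a paper label, black collar and black rubber bulb, 102 mm tall, loose, standing on the bench between the robot and the tray. Glass body round, 32 mm in diameter, full width from the base to about 55 mm up, then a shoulder; collar 24 mm in diameter from 62 to 77 mm up, narrow bulb (12 mm) above. (A like bottle at the back wall is not meant.) Origin: centre of the underside; z up along the bottle.
- white_bottle: White plastic bottle with a paper label and a blue cap, 86 mm tall, loose, standing on the bench between the robot and the tray. Body round, 40 mm in diameter, from the base to about 50 mm up, then a shoulder and narrower neck and cap. Origin: centre of the underside; z up along the bottle.
- vial: Clear slim vial with a green screw cap, 69 mm tall, loose, standing on the bench between the robot and the tray. Body 21 mm in diameter, cap 22 mm in diameter (from 54 mm up). Origin: centre of the underside; z up along the vial.
- jar: Low amber glass jar with a yellow lid, 42 mm tall, glass 42 mm in diameter, lid 44 mm in diameter (from 25 mm up), loose, standing on the bench between the robot and the tray. Origin: centre of the underside; z up along the jar.
- tray: Flat grey tray fixed to the bench, 90 mm (its x) by 356 mm (its y), 12 mm thick with a flat top and no rim. Four printed circles with a white outline, 64 mm across, lie in a row along its y axis at y = -120, -40, +40 and +120 mm (x = 0): flat print, no recess. Origin: centre of the underside; z up.
- red_end: Red end block, 70 x 16 x 22 mm, fixed across one end of the tray (which end differs from start to start), standing on the tray's top. Its origin, the centre of its underside, is 168 mm from the tray's centre along the tray's y axis, on the + or - side; the nearest circle's centre is 48 mm from it and the others 128, 208 and 288 mm.
- white_end: White end block, the same as the red one, fixed across the other end of the tray. Origin: centre of its underside.
- seed_box: Bystander: grey organiser box with a clear lid, 111 x 151 x 49 mm, loose on the bench to the left of the tray; leave it alone. Origin: centre of the underside.
- timer: Bystander: round kitchen-style timer, cream base with a dark dial, 66 mm in diameter, 46 mm tall, loose on the bench to the right of the tray; leave it alone. Origin: centre of the underside.
Things that resemble listed ones, but are neither listed nor needed, are in the scene too. Leave any turquoise or yellow look-alike of the dropper_bottle alone.

How it is judged:
At the end, for the whole second after the job is handed in: Each container stands upright (within 0.1 rad) on the tray's top, released and at rest, within 13 mm along and across the row of the centre of its own circle: counted from the red end block, dropper bottle, white bottle, vial, jar (horizontal distance between dropper_bottle and red_end between 0.035 and 0.061 m and x of dropper_bottle in the frame of tray between -0.013 and 0.013 m and z of dropper_bottle in the frame of tray between 0.009 and 0.016 m and angle between each of dropper_bottle, white_bottle, vial, jar's own z axis and vertical below 0.1 rad and linear speed of each of dropper_bottle, white_bottle, vial, jar below 0.02 m/s and horizontal distance between white_bottle and red_end between 0.115 and 0.141 m and x of white_bottle in the frame of tray between -0.013 and 0.013 m and z of white_bottle in the frame of tray between 0.009 and 0.016 m and horizontal distance between vial and red_end between 0.195 and 0.221 m and x of vial in the frame of tray between -0.013 and 0.013 m and z of vial in the frame of tray between 0.009 and 0.016 m and horizontal distance between jar and red_end between 0.275 and 0.301 m and x of jar in the frame of tray between -0.013 and 0.013 m and z of jar in the frame of tray between 0.009 and 0.016 m); the robot touches nothing.
It fails at once if one of the four containers is knocked over (angle between any of dropper_bottle, white_bottle, vial, jar's own z axis and vertical above 1 rad).
It fails at once if the seed box is moved (distance of seed_box from where it was at the start of the episode above 0.03 m).
It fails at once if the timer is moved (distance of timer from where it was at the start of the episode above 0.03 m).
It also fails if it takes over 120 s, if anything falls off the work surface, if the arm or the gripper's body presses on something with over 40 N, if the wrist force passes 120 N, or if a joint passes its speed limit or range.

## Working session

There is one attempt and no reset: what is moved stays moved. The work goes in short steps, Python scripts to look and compute and a shell command to move; the robot and the scene stay as the last step left them, time stands still between calls to the robot, and variables do not carry over. Pictures are saved under pics/ and viewed, at most 14 in all, crops included, and the job is handed in when it is done.

```bash
mkdir -p pics; ls; python3 - <<'E'
from rig import *
import cv2
o=get_obs();print(o['t'],o['eef_pos'],o['eef_rot'],o['grip_width'])
for n in("scene","top"):
    c=camera(n);cv2.imwrite(f"pics/{n}0.png",c['color'][...,::-1]);print({k:v for k,v in c.items() if k!='color'})
E
```

```text
pics
0.0 [ 0.16301387 -0.62846982  0.25211886] [-1.29931222e-03  9.91954392e-01  1.26588909e-01 -2.11829963e-04] 0.08541915188581765
{'fx': 422.5834808736371, 'fy': 422.5834808736371, 'cx': 325.314041352295, 'cy': 198.18168716049416, 'extrinsics': array([[ 0.68499698, -0.72840099, -0.0145301 , -0.35586194],
       [ 0.42643972,  0.384699  ,  0.81863047, -0.26565373],
       [-0.59070153, -0.56695561,  0.57413677, -1.17072404],
       [ 0.        ,  0.        ,  0.        ,  1.        ]])}
{'fx': 475.1269084562321, 'fy': 475.1269084562321, 'cx': 316.82924757436666, 'cy': 197.7368390212595, 'extrinsics': array([[ 0.02530531, -0.99967765, -0.00205628,  0.02596767],
       [ 0.99464752,  0.02497174,  0.10026326, -0.51320272],
       [-0.10017959, -0.00458247,  0.99495882, -1.70346193],
       [ 0.        ,  0.        ,  0.        ,  1.        ]])}
```

View pics/top0.png

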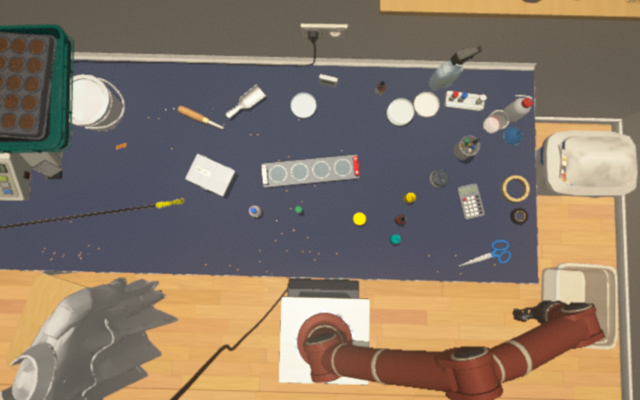

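View pics/scene0.png

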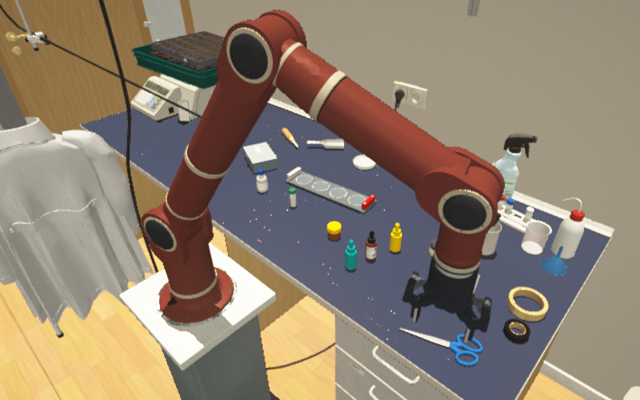

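The top view shows the tray with its red end at about (356,166) and its white end at (265,173). The white bottle is at (255,212), the vial at (299,210), the jar at (360,219) and the dropper at (400,220). The turquoise look-alike is at (396,239), the yellow one at (410,198), and the timer at (438,179).

```bash
cat > h.py <<'E'
import numpy as np, cv2
from rig import *
def p2w(c,u,v,z):
    E=c['extrinsics'];R=E[:3,:3];o=-R.T@E[:3,3]
    d=R.T@np.array([(u-c['cx'])/c['fx'],-(v-c['cy'])/c['fy'],-1.])
    return (o+d*(z-o[2])/d[2]).round(4)
def w2p(c,p):
    q=c['extrinsics'][:3,:3]@np.asarray(p,float)+c['extrinsics'][:3,3]
    return np.array([c['cx']-c['fx']*q[0]/q[2],c['cy']+c['fy']*q[1]/q[2]]).round(1)
def blob(c,h0,h1,box,smin=120,vmin=60):
    x0,x1,y0,y1=box
    hsv=cv2.cvtColor(c['color'],cv2.COLOR_RGB2HSV)[y0:y1,x0:x1]
    m=cv2.inRange(hsv,(h0,smin,vmin),(h1,255,255))
    n,l,s,ce=cv2.connectedComponentsWithStats(m)
    i=1+np.argmax(s[1:,4]);return ce[i]+[x0,y0],s[i,2:]
E
python3 - <<'E'
from h import *
c=camera("top")
im=cv2.resize(c['color'][140:260,235:435],None,fx=4,fy=4,interpolation=cv2.INTER_CUBIC);cv2.imwrite("pics/crop1.png",im[...,::-1])
for n,a,z in [("jar",(20,35,(345,375,205,235)),.042),("vial",(45,90,(285,312,198,222),80,40),.069),("cap",(100,118,(245,266,202,222),120,60),.086),("red",(0,8,(345,370,150,185)),.034)]:
    try:
        p,s=blob(c,*a);print(n,p.round(1),s,p2w(c,*p,z))
    except Exception as e:print(n,e)
# circles
g=c['color'][150:190,258:364];hsv=cv2.cvtColor(g,cv2.COLOR_RGB2HSV)
print(p2w(c,400,220,.1))
E
```

```text
jar [359.1 218.6] [ 13  14 144] [ 0.4394 -0.1148  0.042 ]
vial [298.  208.8] [ 7  7 40] [0.4669 0.1045 0.069 ]
cap [252.8 210.2] [ 5  5 19] [0.457  0.2617 0.086 ]
red [355.6 165.3] [ 6 20 74] [ 0.634  -0.0995  0.034 ]
[ 0.4346 -0.2515  0.1   ]
```

View pics/crop1.png

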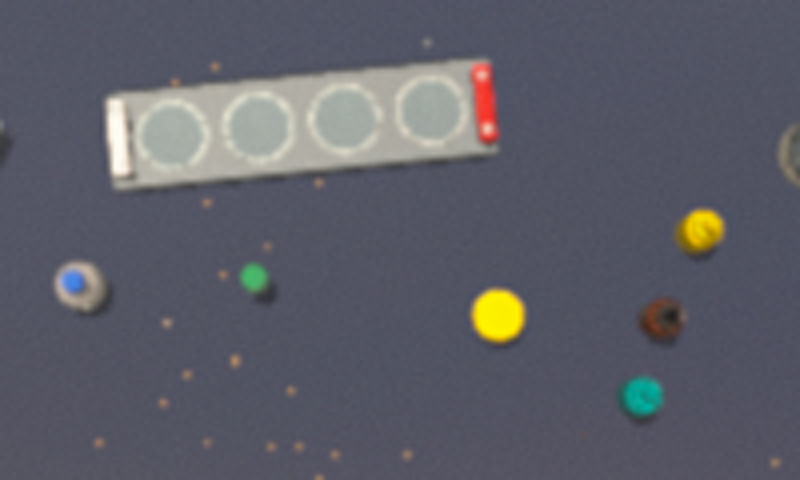

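```bash
python3 - <<'E'
from h import *
c=camera("top")
P=lambda u,v,z:p2w(c,235+(u+.5)/4-.5,140+(v+.5)/4-.5,z)
C=np.array([P(*p,.012) for p in [(432,110),(345,118),(258,127),(172,134)]])[:,:2]
m=C.mean(0);d=np.linalg.svd(C-m)[2][0];d*=-np.sign(d[1]);print("dir",d,"mid",m,np.diff((C-m)@d),(C-m)@[-d[1],d[0]])
t=[m+d*k for k in(.12,.04,-.04,-.12)]
print("circles red->white",np.round(t,4), "red pred",m+d*.168)
for n,u,v,z in [("drop bulb",671,315,.1),("drop body",660,320,.05),("turq",643,397,.09),("yel",702,229,.09),("timer",810,150,.04)]:print(n,P(u,v,z))
o=get_obs();print(o['t'],np.degrees(np.arctan2(d[0],-d[1])))
E
```

```text
dir [ 0.11865102 -0.99293602] mid [0.615325 0.06645 ] [-0.08064949 -0.08066885 -0.07954977] [ 5.31304464e-05  2.23478623e-04 -6.10974321e-04  3.34365251e-04]
circles red->white [[ 0.6296 -0.0527]
 [ 0.6201  0.0267]
 [ 0.6106  0.1062]
 [ 0.6011  0.1856]] red pred [ 0.63525837 -0.10036325]
drop bulb [ 0.4405 -0.2597  0.1   ]
drop body [ 0.4388 -0.2587  0.05  ]
turq [ 0.3692 -0.2377  0.09  ]
yel [ 0.5172 -0.288   0.09  ]
timer [ 0.5969 -0.395   0.04  ]
0.2 6.814255539423328
```

```bash
python3 -m creep '[[[0.036,-0.029,0],[0,0,0.03],0.2],[[0.072,-0.058,0],[0,0,0.06],0.2],[[0.108,-0.086,0],[0,0,0.1],0.2],[[0.144,-0.115,0],[0,0,0.135],0.2],[[0.18,-0.144,0],[0,0,0.135],0.2],[[0.217,-0.173,0],[0,0,0.135],0.2],[[0.253,-0.202,0],[0,0,0.135],0.2],[[0.289,-0.23,0],[0,0,0.135],0.2],[[0.325,-0.259,0],[0,0,0.135],0.2],[[0.361,-0.288,0],[0,0,0.135],0.2],[[0.361,-0.288,0],[0,0,0.135],0.2],[[0.361,-0.288,0],[0,0,0.135],0.2],[[0.361,-0.288,0],[0,0,0.135],0.2]]' 30
python3 - <<'E'
from h import *
c=camera("wrist");cv2.imwrite("pics/w1.png",c['color'][...,::-1])
o=get_obs();print(o['eef_pos'],o['eef_rot'],o['grip_width'])
for p in [(.44,-.259,.1),(.44,-.259,0)]:print(w2p(c,p))
E
```

```text
t: 1.82
eef_pos: [0.4393, -0.2612, 0.2533]
eef_rot: [0.0, 0.998, 0.058, -0.0]
ft_force: [-0.3, 0.0, -0.8]
grip_width: 0.0511
grasp_force: 0.0
[ 0.43935244 -0.26114567  0.25327043] [ 2.25102238e-04  9.98322578e-01  5.78955090e-02 -2.99376290e-04] 0.051032651047759635
[316.4 195. ]
[317.3 176.6]
```

View pics/w1.png

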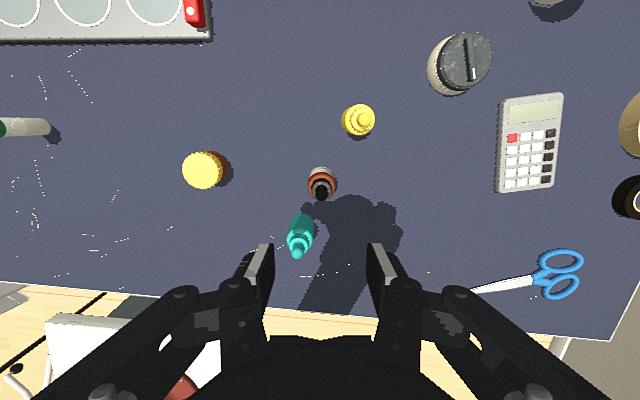

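The wrist view shows the dropper's bulb at about (321,189), the jar lid at (204,170), turquoise at (297,245) and yellow at (360,118).

```bash
python3 - <<'E'
from h import *
c=camera("wrist")
print("bulb",p2w(c,321,188,.102),p2w(c,321,193,.077))
p,s=blob(c,18,35,(170,235,140,200));print("jar",p,s,p2w(c,*p,.042))
print("turq",p2w(c,297,253,.1),"yel",p2w(c,365,118,.1))
E
```

```text
bulb [ 0.4484 -0.2627  0.102 ] [ 0.4369 -0.2641  0.077 ]
jar [213.26872247 166.3215859 ] [ 33  37 227] [ 0.4462 -0.1322  0.042 ]
turq [ 0.3724 -0.2451  0.1   ] yel [ 0.5204 -0.2964  0.1   ]
```

```bash
python3 -m creep '[[[0.002,0,0.04],[0,0,0],0.2],[[0.002,0.001,0.08],[0,0,0],0.2],[[0.002,0.001,0.12],[0,0,0],0.2],[[0.002,0.001,0.15],[0,0,0],0.2],[[0.002,0.001,0.17],[0,0,0],0.2],[[0.002,0.001,0.181],[0,0,0],0.2],[[0.002,0.001,0.181],[0,0,0],0.2],[[0.002,0.001,0.181],[0,0,0],0.2]]'
python3 - <<'E'
from h import *
c=camera("wrist");cv2.imwrite("pics/w2.png",c['color'][...,::-1])
E
```

```text
t: 2.92
eef_pos: [0.4429, -0.261, 0.0731]
eef_rot: [0.0, 0.998, 0.059, 0.001]
ft_force: [0.3, 0.2, 0.4]
grip_width: 0.0511
grasp_force: 0.0
```

View pics/w2.png

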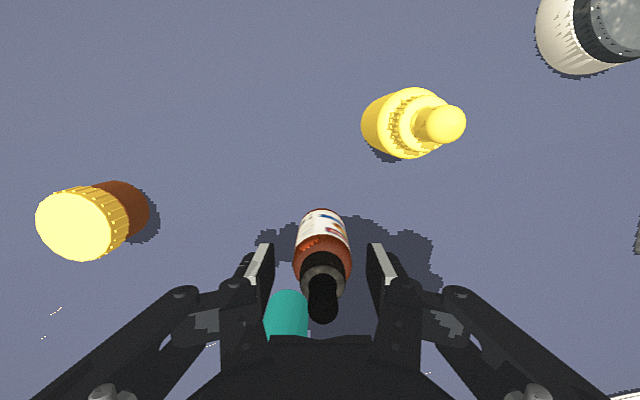

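The collar, at (323,275), sits between the pads, and turquoise is visible below and behind without contact. I'll close and lift.

```bash
python3 -m creep '[[[0,0,0],[0,0,0],-0.6],[[0,0,0],[0,0,0],-0.7],[[0,0,0],[0,0,0],-0.8],[[0,0,0],[0,0,0],-0.8],[[0,0,0],[0,0,0],-0.8],[[0,0,0],[0,0,0],-0.8],[[0,0,-0.01],[0,0,0],-0.8],[[0,0,-0.04],[0,0,0],-0.8],[[0,0,-0.08],[0,0,0],-0.8],[[0,0,-0.12],[0,0,0],-0.8],[[0,0,-0.16],[0,0,0],-0.8],[[0,0,-0.17],[0,0,0],-0.8],[[0,0,-0.17],[0,0,0],-0.8]]' 30
python3 - <<'E'
from h import *
c=camera("wrist");cv2.imwrite("pics/w3.png",c['color'][...,::-1])
o=get_obs();print(o['eef_pos'],o['eef_rot'])
print(w2p(c,o['eef_pos']+[0,0,-.003]),w2p(c,o['eef_pos']+[0,0,-.073]))
E
```

```text
t: 4.6
eef_pos: [0.4422, -0.2603, 0.2423]
eef_rot: [-0.0, 0.998, 0.059, 0.0]
ft_force: [-0.1, -0.0, 0.4]
grip_width: 0.0303
grasp_force: 29.9
[ 0.44164362 -0.26003654  0.24136845] [-6.15351990e-04  9.98232716e-01  5.94153531e-02 -9.39515644e-04]
[316.4 271.6] [317.6 223.5]
```

View pics/w3.png

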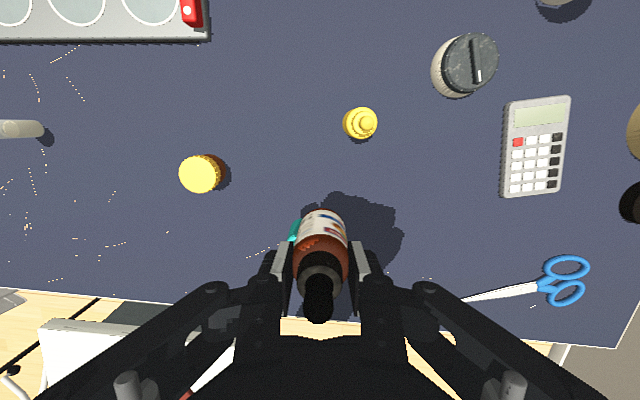

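```bash
python3 -m creep '[[[0.02,-0.018,0],[0,0,0],-0.8],[[0.05,-0.044,0],[0,0,0],-0.8],[[0.08,-0.07,0],[0,0,0],-0.8],[[0.11,-0.096,0],[0,0,0],-0.8],[[0.14,-0.122,0],[0,0,0],-0.8],[[0.17,-0.148,0],[0,0,0],-0.8],[[0.195,-0.17,0],[0,0,0],-0.8],[[0.211,-0.184,0],[0,0,0],-0.8],[[0.211,-0.184,0.03],[0,0,0],-0.8],[[0.211,-0.184,0.06],[0,0,0],-0.8],[[0.211,-0.184,0.09],[0,0,0],-0.8],[[0.211,-0.184,0.11],[0,0,0],-0.8],[[0.211,-0.184,0.11],[0,0,0],-0.8],[[0.211,-0.184,0.11],[0,0,0],-0.8]]'
python3 - <<'E'
from h import *
c=camera("wrist");cv2.imwrite("pics/w4.png",c['color'][...,::-1])
o=get_obs();print(o['eef_pos'],o['eef_rot'])
print([w2p(c,p) for p in [(.6296,-.0527,.012),(.6201,.0267,.012)]])
E
```

```text
t: 6.4
eef_pos: [0.6301, -0.0527, 0.132]
eef_rot: [-0.0, 0.998, 0.059, -0.0]
ft_force: [0.2, 0.8, -0.0]
grip_width: 0.0302
grasp_force: 29.9
[ 0.63051592 -0.05277945  0.13272081] [1.01297361e-05 9.98236013e-01 5.93691062e-02 4.13565058e-04]
[array([318.3, 205.8]), array([230.8, 205.9])]
```

View pics/w4.png

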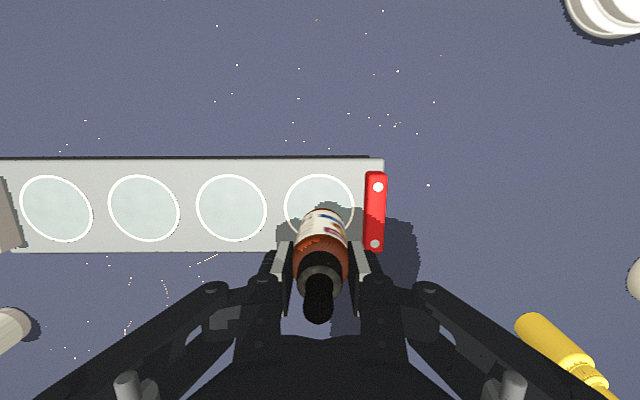

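Circle 1 is at (319,208), against a predicted (318,206), and the bottle is in line. I'll lower it.

```bash
python3 -m creep '[[[0,0,0.02],[0,0,0],-0.8],[[0,0,0.036],[0,0,0],-0.8],[[0,0,0.042],[0,0,0],-0.8],[[0,0,0.045],[0,0,0],-0.8],[[0,0,0.046],[0,0,0],-0.8],[[0,0,0.046],[0,0,0],-0.8],[[0,0,0.046],[0,0,0],-0.8]]'
```

```text
t: 7.32
eef_pos: [0.6304, -0.0528, 0.0868]
eef_rot: [0.0, 0.998, 0.059, 0.0]
ft_force: [-0.4, -0.7, -1.1]
grip_width: 0.0304
grasp_force: 29.9
```

```bash
python3 -m creep '[[[0,0,0.001],[0,0,0],-0.8],[[0,0,0.0015],[0,0,0],-0.8],[[0,0,0.0015],[0,0,0],-0.8]]'; python3 - <<'E'
from h import *
c=camera("scene");cv2.imwrite("pics/s1.png",cv2.resize(c['color'][130:290,220:440],None,fx=3,fy=3)[...,::-1])
E
```

```text
t: 7.7
eef_pos: [0.6305, -0.0528, 0.0853]
eef_rot: [0.0, 0.998, 0.059, 0.0]
ft_force: [-0.7, -0.0, 1.8]
grip_width: 0.0301
grasp_force: 30.1
```

View pics/s1.png

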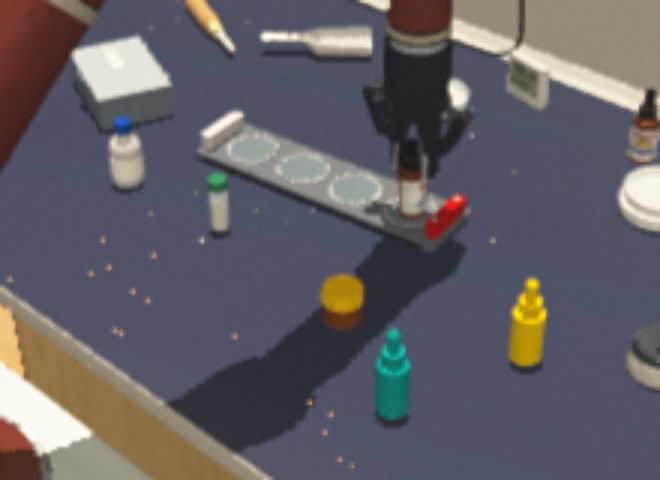

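The bottle is upright inside the circle near the red block. I'll release it gently and rise.

```bash
python3 -m creep '[[[0,0,0.0005],[0,0,0],-0.3],[[0,0,0.0005],[0,0,0],-0.2],[[0,0,0.0005],[0,0,0],-0.1],[[0,0,0.0005],[0,0,0],0.05],[[0,0,0.0005],[0,0,0],0.2],[[0,0,0.0005],[0,0,0],0.2],[[0,0,-0.02],[0,0,0],0.2],[[0,0,-0.06],[0,0,0],0.2],[[0,0,-0.1],[0,0,0],0.2],[[0,0,-0.15],[0,0,0],0.2],[[0,0,-0.165],[0,0,0],0.2],[[0,0,-0.165],[0,0,0],0.2]]'
python3 - <<'E'
from h import *
c=camera("top");cv2.imwrite("pics/t2.png",cv2.resize(c['color'][140:260,235:435],None,fx=4,fy=4,interpolation=cv2.INTER_CUBIC)[...,::-1])
c=camera("wrist");cv2.imwrite("pics/w5.png",c['color'][...,::-1])
o=get_obs();print(o['eef_pos'],o['eef_rot'])
print([w2p(c,p) for p in [(.6296,-.0527,.012),(.6296,-.0527,.112)]])
E
```

```text
t: 9.25
eef_pos: [0.6304, -0.0527, 0.2506]
eef_rot: [0.0, 0.998, 0.059, 0.001]
ft_force: [-0.3, -0.2, -0.5]
grip_width: 0.0515
grasp_force: 0.0
[ 0.6290272  -0.05270731  0.24791933] [-2.28805139e-04  9.98232313e-01  5.94041081e-02 -1.83025909e-03]
[array([318.9, 179.4]), array([318.5, 200. ])]
```

View pics/w5.png

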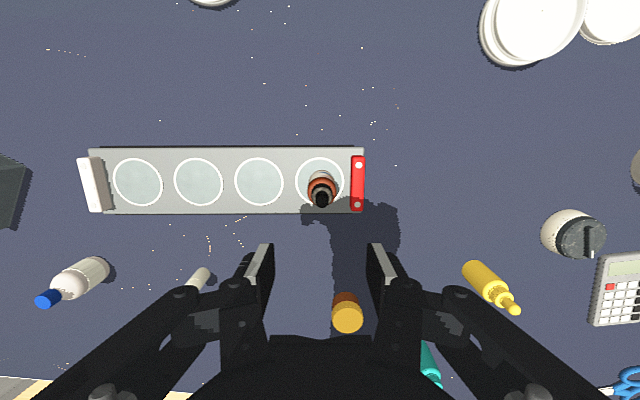

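The dropper stands upright in its circle: its base is near (322,180) and the circle centre at (319,181). The white bottle is next.

```bash
python3 -m creep '[[[-0.008,-0.02,0],[0,0,0],0.5],[[-0.025,-0.06,0],[0,0,0],0.5],[[-0.041,-0.1,0],[0,0,0],0.5],[[-0.057,-0.14,0],[0,0,0],0.5],[[-0.073,-0.18,0],[0,0,0],0.5],[[-0.089,-0.22,0],[0,0,0],0.5],[[-0.106,-0.26,0],[0,0,0],0.5],[[-0.122,-0.3,0],[0,0,0],0.5],[[-0.135,-0.333,0],[0,0,0],0.5],[[-0.135,-0.333,0.03],[0,0,0],0.5],[[-0.135,-0.333,0.06],[0,0,0],0.5],[[-0.135,-0.333,0.08],[0,0,0],0.5],[[-0.135,-0.333,0.08],[0,0,0],0.5],[[-0.135,-0.333,0.08],[0,0,0],0.5]]'
python3 - <<'E'
from h import *
c=camera("wrist");cv2.imwrite("pics/w6.png",c['color'][...,::-1])
o=get_obs();print(o['eef_pos'],o['eef_rot'])
print(w2p(c,(.457,.2617,.086)),w2p(c,(.457,.2617,.0)))
p,s=blob(c,100,120,(200,450,100,380));print(p,s,p2w(c,*p,.08))
E
```

```text
t: 11.1
eef_pos: [0.4561, 0.2626, 0.1702]
eef_rot: [-0.0, 0.998, 0.06, -0.0]
ft_force: [-0.4, -0.6, 0.8]
grip_width: 0.0641
grasp_force: 0.0
[0.45653194 0.26254707 0.17056042] [-4.71170914e-04  9.98217335e-01  5.96800507e-02  4.71126561e-04]
[319.4 217.4] [319.6 191.3]
[319.27458256 215.92764378] [ 24  28 539] [0.4562 0.2617 0.08  ]
```

View pics/w6.png

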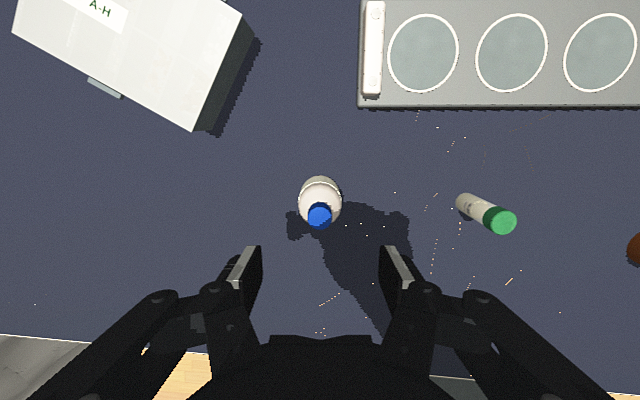

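The cap at (319,216) is exactly as predicted and centred between the fingers. I'll descend, grip and lift.

```bash
python3 -m creep '[[[0,0,0.04],[0,0,0],0.5],[[0,0,0.08],[0,0,0],0.5],[[0,0,0.11],[0,0,0],0.5],[[0,0,0.125],[0,0,0],0.5],[[0,0,0.128],[0,0,0],0.5],[[0,0,0.128],[0,0,0],0.1],[[0,0,0.128],[0,0,0],-0.1],[[0,0,0.128],[0,0,0],-0.2],[[0,0,0.128],[0,0,0],-0.3],[[0,0,0.128],[0,0,0],-0.3],[[0,0,0.128],[0,0,0],-0.3]]' 30
python3 -m creep '[[[0,0,-0.01],[0,0,0],-0.3],[[0,0,-0.04],[0,0,0],-0.3],[[0,0,-0.08],[0,0,0],-0.3],[[0,0,-0.12],[0,0,0],-0.3],[[0,0,-0.16],[0,0,0],-0.3],[[0,0,-0.19],[0,0,0],-0.3],[[0,0,-0.2],[0,0,0],-0.3],[[0,0,-0.2],[0,0,0],-0.3]]'
```

```text
t: 12.52
eef_pos: [0.4574, 0.2625, 0.0432]
eef_rot: [-0.001, 0.998, 0.059, 0.001]
ft_force: [-1.7, -0.5, 6.6]
grip_width: 0.0393
grasp_force: 30.4
t: 13.52
eef_pos: [0.4564, 0.2617, 0.2418]
eef_rot: [0.0, 0.998, 0.059, 0.0]
ft_force: [-0.8, 0.0, -0.8]
grip_width: 0.0392
grasp_force: 30.5
```

```bash
python3 -m creep '[[[0.011,0.02,0],[0,0,0],-0.3],[[0.029,0.055,0],[0,0,0],-0.3],[[0.048,0.09,0],[0,0,0],-0.3],[[0.067,0.125,0],[0,0,0],-0.3],[[0.085,0.16,0],[0,0,0],-0.3],[[0.104,0.195,0],[0,0,0],-0.3],[[0.122,0.23,0],[0,0,0],-0.3],[[0.134,0.25,0],[0,0,0],-0.3],[[0.135,0.252,0.03],[0,0,0],-0.3],[[0.135,0.252,0.07],[0,0,0],-0.3],[[0.135,0.252,0.11],[0,0,0],-0.3],[[0.135,0.252,0.15],[0,0,0],-0.3],[[0.135,0.252,0.17],[0,0,0],-0.3],[[0.135,0.252,0.178],[0,0,0],-0.3],[[0.135,0.252,0.182],[0,0,0],-0.3],[[0.135,0.252,0.182],[0,0,0],-0.3],[[0.135,0.252,0.182],[0,0,0],-0.3]]'
```

```text
t: 15.65
eef_pos: [0.6211, 0.0277, 0.0608]
eef_rot: [-0.0, 0.998, 0.059, 0.001]
ft_force: [-0.0, 0.4, -0.7]
grip_width: 0.0391
grasp_force: 30.5
```

```bash
python3 -m creep '[[[0,0.001,0.002],[0,0,0],-0.3],[[0,0.001,0.004],[0,0,0],-0.3],[[0,0.001,0.005],[0,0,0],-0.3],[[0,0.001,0.005],[0,0,0],-0.3],[[0,0.001,0.005],[0,0,0],-0.3]]'; python3 - <<'E'
from h import *
print(get_obs()['ft_force'],get_obs()['eef_pos'])
E
```

```text
t: 16.27
eef_pos: [0.6207, 0.0266, 0.0553]
eef_rot: [0.0, 0.998, 0.059, 0.0]
ft_force: [-2.2, -0.4, 5.3]
grip_width: 0.0392
grasp_force: 30.9
[-2.16560098 -0.40741873  5.32224547] [0.62065502 0.02658123 0.05527036]
```

```bash
python3 -m creep '[[[0,0,0],[0,0,0],-0.07],[[0,0,0],[0,0,0],0],[[0,0,0],[0,0,0],0.1],[[0,0,0],[0,0,0],0.25],[[0,0,0],[0,0,0],0.3],[[0,0,0],[0,0,0],0.3],[[0,0,-0.02],[0,0,0],0.3],[[0,0,-0.06],[0,0,0],0.3],[[0,0,-0.1],[0,0,0],0.3],[[0,0,-0.15],[0,0,0],0.3],[[0,0,-0.185],[0,0,0],0.3],[[0,0,-0.19],[0,0,0],0.3],[[0,0,-0.19],[0,0,0],0.3]]'
python3 - <<'E'
from h import *
o=get_obs();d=np.array([.4669,.1045])-o['eef_pos'][:2];print(d@[.993,.118],d@[.118,-.993])
c=camera("wrist");p,s=blob(c,100,120,(200,450,60,380));print(p,s,p2w(c,*p,.092))
E
```

```text
t: 17.9
eef_pos: [0.6201, 0.0266, 0.2441]
eef_rot: [0.0, 0.998, 0.059, -0.001]
ft_force: [0.1, 0.3, -0.7]
grip_width: 0.0559
grasp_force: 0.0
-0.14293582747055963 -0.09543876381710799
[319.99050633 197.16455696] [ 19  21 316] [0.6191 0.025  0.092 ]
```

```bash
python3 -m creep '[[[-0.02,-0.013,0],[0,0,0],0.3],[[-0.055,-0.036,0],[0,0,0],0.2],[[-0.09,-0.06,0],[0,0,0],0.2],[[-0.12,-0.08,0],[0,0,0],0.2],[[-0.143,-0.095,0],[0,0,0],0.2],[[-0.143,-0.095,0.03],[0,0,0],0.2],[[-0.143,-0.095,0.06],[0,0,0],0.2],[[-0.143,-0.095,0.08],[0,0,0],0.2],[[-0.143,-0.095,0.08],[0,0,0],0.2],[[-0.143,-0.095,0.08],[0,0,0],0.2]]'
python3 - <<'E'
from h import *
c=camera("wrist");p,s=blob(c,50,90,(200,450,60,380),80,40);q=p2w(c,*p,.066);print(p,s,q)
o=get_obs();d=q-o['eef_pos'];print(d[:2]@[.993,.118],d[:2]@[.118,-.993],o['eef_pos'])
E
```

```text
t: 19.2
eef_pos: [0.4674, 0.1041, 0.1647]
eef_rot: [-0.0, 0.998, 0.059, -0.0]
ft_force: [-0.5, 0.5, 0.5]
grip_width: 0.0515
grasp_force: 0.0
[318.32380952 214.19047619] [ 28  29 630] [0.466  0.1038 0.066 ]
-0.001717815369725017 0.00011998600429883552 [0.46769168 0.10412186 0.16517483]
```

```bash
python3 -m creep '[[[-0.001,0,0.04],[0,0,0],0.2],[[-0.001,0,0.08],[0,0,0],0.2],[[-0.001,0,0.11],[0,0,0],0.2],[[-0.001,0,0.121],[0,0,0],0.2],[[-0.001,0,0.121],[0,0,0],0],[[-0.001,0,0.121],[0,0,0],-0.3],[[-0.001,0,0.121],[0,0,0],-0.5],[[-0.001,0,0.121],[0,0,0],-0.6],[[-0.001,0,0.121],[0,0,0],-0.7],[[-0.001,0,0.121],[0,0,0],-0.7],[[-0.001,0,0.121],[0,0,0],-0.7]]' 25
python3 -m creep '[[[0,0,-0.01],[0,0,0],-0.7],[[0,0,-0.04],[0,0,0],-0.7],[[0,0,-0.08],[0,0,0],-0.7],[[0,0,-0.12],[0,0,0],-0.7],[[0,0,-0.16],[0,0,0],-0.7],[[0,0,-0.19],[0,0,0],-0.7],[[0,0,-0.2],[0,0,0],-0.7],[[0,0,-0.2],[0,0,0],-0.7]]'
python3 - <<'E'
from h import *
o=get_obs();d=np.array([.6106,.1062])-o['eef_pos'][:2];print(d@[.993,.118],d@[.118,-.993])
E
```

```text
t: 20.62
eef_pos: [0.4673, 0.1045, 0.0449]
eef_rot: [-0.0, 0.998, 0.06, 0.001]
ft_force: [0.3, 1.0, 6.6]
grip_width: 0.0211
grasp_force: 24.1
t: 21.62
eef_pos: [0.4661, 0.1037, 0.2439]
eef_rot: [0.0, 0.998, 0.059, 0.0]
ft_force: [0.5, -0.4, -0.4]
grip_width: 0.021
grasp_force: 24.4
0.1437613039806339 0.014597459339780029
```

```bash
python3 -m creep '[[[0.02,0.002,0],[0,0,0],-0.7],[[0.055,0.006,0],[0,0,0],-0.7],[[0.09,0.01,0],[0,0,0],-0.7],[[0.125,0.013,0],[0,0,0],-0.7],[[0.144,0.015,0],[0,0,0],-0.7],[[0.144,0.015,0],[0,0,0],-0.7],[[0.144,0.015,0.04],[0,0,0],-0.7],[[0.144,0.015,0.08],[0,0,0],-0.7],[[0.144,0.015,0.12],[0,0,0],-0.7],[[0.144,0.015,0.15],[0,0,0],-0.7],[[0.144,0.015,0.17],[0,0,0],-0.7],[[0.144,0.015,0.18],[0,0,0],-0.7],[[0.144,0.015,0.183],[0,0,0],-0.7],[[0.144,0.015,0.185],[0,0,0],-0.7],[[0.144,0.015,0.186],[0,0,0],-0.7],[[0.144,0.015,0.186],[0,0,0],-0.7]]'
```

```text
t: 23.62
eef_pos: [0.6114, 0.1062, 0.0584]
eef_rot: [-0.0, 0.998, 0.059, 0.0]
ft_force: [0.6, -0.0, 0.4]
grip_width: 0.0212
grasp_force: 24.4
```

```bash
python3 -m creep '[[[0,0,0.001],[0,0,0],-0.7],[[0,0,0.002],[0,0,0],-0.7],[[0,0,0.002],[0,0,0],-0.7]]'
```

```text
t: 24.0
eef_pos: [0.6116, 0.1063, 0.057]
eef_rot: [-0.0, 0.998, 0.059, 0.001]
ft_force: [-1.2, -0.1, 5.2]
grip_width: 0.0207
grasp_force: 24.2
```

```bash
python3 -m creep '[[[0,0,0],[0,0,0],-0.5],[[0,0,0],[0,0,0],-0.43],[[0,0,0],[0,0,0],-0.35],[[0,0,0],[0,0,0],-0.2],[[0,0,0],[0,0,0],0.1],[[0,0,0],[0,0,0],0.1],[[0,0,-0.02],[0,0,0],0.1],[[0,0,-0.06],[0,0,0],0.1],[[0,0,-0.1],[0,0,0],0.1],[[0,0,-0.15],[0,0,0],0.1],[[0,0,-0.185],[0,0,0],0.1],[[0,0,-0.19],[0,0,0],0.1],[[0,0,-0.19],[0,0,0],0.1]]'
python3 - <<'E'
from h import *
o=get_obs();d=np.array([.4394,-.1148])-o['eef_pos'][:2];print(d@[.993,.118],d@[.118,-.993])
c=camera("wrist");p,s=blob(c,50,90,(200,450,60,380),80,40);print(p,s,p2w(c,*p,.08))
E
```

```text
t: 25.62
eef_pos: [0.6106, 0.106, 0.2451]
eef_rot: [0.0, 0.998, 0.059, -0.001]
ft_force: [-0.1, -0.7, -1.0]
grip_width: 0.0471
grasp_force: 0.0
-0.19606773173368158 0.19903134649254595
[319.52661064 193.71428571] [ 20  22 357] [0.6099 0.1049 0.08  ]
```

The vial is at (0.610, 0.105), as planned. The jar is next.

```bash
python3 -m creep '[[[-0.02,0.02,0],[0,0,0],0.4],[[-0.05,0.05,0],[0,0,0],0.7],[[-0.08,0.08,0],[0,0,0],0.7],[[-0.11,0.11,0],[0,0,0],0.7],[[-0.14,0.14,0],[0,0,0],0.7],[[-0.17,0.17,0],[0,0,0],0.7],[[-0.19,0.192,0],[0,0,0],0.7],[[-0.196,0.199,0.03],[0,0,0],0.7],[[-0.196,0.199,0.06],[0,0,0],0.7],[[-0.196,0.199,0.09],[0,0,0],0.7],[[-0.196,0.199,0.1],[0,0,0],0.7],[[-0.196,0.199,0.1],[0,0,0],0.7],[[-0.196,0.199,0.1],[0,0,0],0.7]]'
python3 - <<'E'
from h import *
c=camera("wrist");p,s=blob(c,15,38,(200,450,60,380),80,60);q=p2w(c,*p,.042);print(p,s,q)
o=get_obs();d=q-o['eef_pos'];print(d[:2]@[.993,.118],d[:2]@[.118,-.993],o['eef_pos'])
cv2.imwrite("pics/w7.png",c['color'][...,::-1])
E
```

```text
t: 27.3
eef_pos: [0.4407, -0.1148, 0.1465]
eef_rot: [0.0, 0.998, 0.059, 0.001]
ft_force: [0.8, -0.4, 0.5]
grip_width: 0.0726
grasp_force: 0.0
[321.93859649 215.92592593] [  52   53 1026] [ 0.4364 -0.1186  0.042 ]
-0.004821113055642291 0.0032305313793592793 [ 0.44080628 -0.11482309  0.14666547]
```

View pics/w7.png

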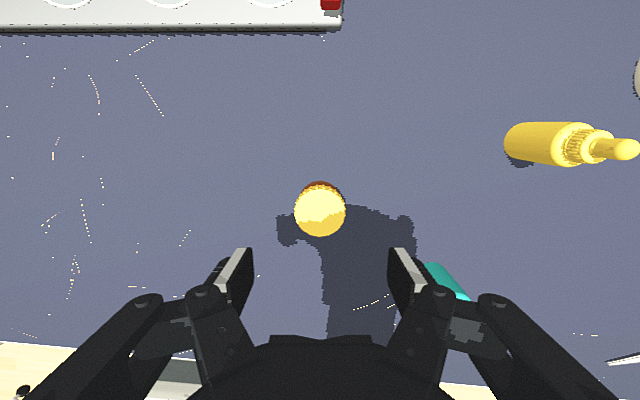

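The lid is centred at (320,210) between the fingers and clear of the turquoise bottle. I'll grip it.

```bash
python3 -m creep '[[[0,0.001,0.04],[0,0,0],0.7],[[0,0.001,0.08],[0,0,0],0.7],[[0,0.001,0.105],[0,0,0],0.7],[[0,0.001,0.113],[0,0,0],0.7],[[0,0.001,0.113],[0,0,0],0.7],[[0,0.001,0.113],[0,0,0],0.3],[[0,0.001,0.113],[0,0,0],0.1],[[0,0.001,0.113],[0,0,0],0],[[0,0.001,0.113],[0,0,0],-0.2],[[0,0.001,0.113],[0,0,0],-0.2],[[0,0.001,0.113],[0,0,0],-0.2]]' 30
python3 -m creep '[[[0,0,-0.01],[0,0,0],-0.2],[[0,0,-0.04],[0,0,0],-0.2],[[0,0,-0.08],[0,0,0],-0.2],[[0,0,-0.12],[0,0,0],-0.2],[[0,0,-0.16],[0,0,0],-0.2],[[0,0,-0.19],[0,0,0],-0.2],[[0,0,-0.21],[0,0,0],-0.2],[[0,0,-0.21],[0,0,0],-0.2]]'
python3 - <<'E'
from h import *
o=get_obs();d=np.array([.6011,.1856])-o['eef_pos'][:2];print(d@[.993,.118],d@[.118,-.993])
E
```

```text
t: 28.72
eef_pos: [0.4408, -0.1158, 0.0339]
eef_rot: [0.0, 0.998, 0.059, 0.001]
ft_force: [-0.5, 0.3, 5.7]
grip_width: 0.043
grasp_force: 29.6
t: 29.72
eef_pos: [0.4407, -0.1159, 0.2445]
eef_rot: [0.001, 0.998, 0.059, 0.002]
ft_force: [-0.1, -0.2, -1.1]
grip_width: 0.0429
grasp_force: 30.7
0.19483812160949113 -0.2804431612933151
```

The white end block is too near for opening the fingers along the row, so I'll turn the tool 90° for the jar.

```bash
python3 - <<'E'
from rig import *
print(get_obs()['qpos'].round(2))
E
```

```text
[ 0.26  0.33 -0.07  1.97  0.03  0.84 -1.28]
```

```bash
python3 -m creep '[[[0.01,-0.015,0],[0,0,-0.17],-0.2],[[0.03,-0.043,0],[0,0,-0.34],-0.2],[[0.05,-0.072,0],[0,0,-0.51],-0.2],[[0.07,-0.101,0],[0,0,-0.68],-0.2],[[0.09,-0.13,0],[0,0,-0.85],-0.2],[[0.11,-0.158,0],[0,0,-1.02],-0.2],[[0.13,-0.187,0],[0,0,-1.19],-0.2],[[0.15,-0.216,0],[0,0,-1.36],-0.2],[[0.17,-0.245,0],[0,0,-1.5],-0.2],[[0.19,-0.274,0],[0,0,-1.57],-0.2],[[0.195,-0.28,0],[0,0,-1.57],-0.2],[[0.195,-0.28,0],[0,0,-1.57],-0.2],[[0.195,-0.28,0],[0,0,-1.57],-0.2]]'
python3 - <<'E'
from h import *
from scipy.spatial.transform import Rotation as R
o=get_obs();r=R.from_quat(o['eef_rot'],scalar_first=True);p=o['eef_pos']
print((r.inv().apply(np.array([.6011,.1856,.046])-p)).round(4),r.as_matrix().round(3)[:,1],o['qpos'].round(2))
c=camera("wrist");cv2.imwrite("pics/w8.png",c['color'][...,::-1]);print(w2p(c,(.6011,.1856,.012)))
E
```

```text
t: 31.35
eef_pos: [0.6003, 0.1835, 0.2423]
eef_rot: [0.0, 0.665, 0.747, -0.001]
ft_force: [-0.1, 0.3, -0.6]
grip_width: 0.0432
grasp_force: 30.8
[0.0023 0.0013 0.1963] [ 0.993  0.116 -0.001] [-0.05  0.63 -0.48  1.5   0.31  1.09 -0.49]
[321.3 178. ]
```

View pics/w8.png

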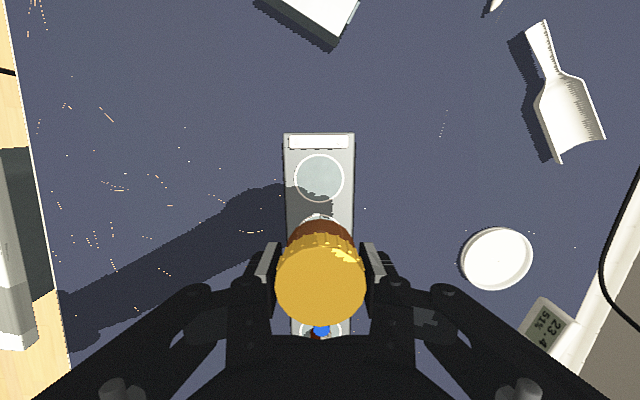

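Circle 4 is at (319,179), as predicted, and the jar is centred in the jaws. I'll lower it.

```bash
python3 -m creep '[[[0.002,0.001,0.03],[0,0,0],-0.2],[[0.002,0.001,0.07],[0,0,0],-0.2],[[0.002,0.001,0.11],[0,0,0],-0.2],[[0.002,0.001,0.15],[0,0,0],-0.2],[[0.002,0.001,0.175],[0,0,0],-0.2],[[0.002,0.001,0.187],[0,0,0],-0.2],[[0.002,0.001,0.192],[0,0,0],-0.2],[[0.002,0.001,0.194],[0,0,0],-0.2],[[0.002,0.001,0.195],[0,0,0],-0.2],[[0.002,0.001,0.195],[0,0,0],-0.2],[[0.002,0.001,0.195],[0,0,0],-0.2]]'
```

```text
t: 32.78
eef_pos: [0.6017, 0.1877, 0.0483]
eef_rot: [0.0, 0.664, 0.748, 0.0]
ft_force: [-0.1, -0.6, -0.7]
grip_width: 0.0431
grasp_force: 30.8
```

```bash
python3 -m creep '[[[-0.002,0,0.001],[0,0,0],-0.2],[[-0.002,0,0.002],[0,0,0],-0.2],[[-0.002,0,0.0025],[0,0,0],-0.2],[[-0.002,0,0.0025],[0,0,0],-0.2]]'
```

```text
t: 33.28
eef_pos: [0.6018, 0.185, 0.046]
eef_rot: [0.0, 0.664, 0.747, -0.0]
ft_force: [-2.0, -2.6, 5.0]
grip_width: 0.043
grasp_force: 31.2
```

```bash
python3 -m creep '[[[0,0,0],[0,0,0],0.02],[[0,0,0],[0,0,0],0.1],[[0,0,0],[0,0,0],0.2],[[0,0,0],[0,0,0],0.4],[[0,0,0],[0,0,0],0.6],[[0,0,0],[0,0,0],0.6],[[0,0,-0.02],[0,0,0],0.6],[[0,0,-0.06],[0,0,0],0.6],[[0,0,-0.1],[0,0,0],0.6],[[0,0,-0.15],[0,0,0],0.6],[[0,0,-0.2],[0,0,0],0.6],[[-0.04,-0.02,-0.2],[0,0,0],0.6],[[-0.08,-0.06,-0.2],[0,0,0],0.6],[[-0.12,-0.1,-0.2],[0,0,0],0.6],[[-0.14,-0.14,-0.2],[0,0,0],0.6],[[-0.14,-0.14,-0.2],[0,0,0],0.6],[[-0.14,-0.14,-0.2],[0,0,0],0.6]]'
python3 - <<'E'
from h import *
c=camera("top");s=camera("scene")
a=cv2.resize(c['color'][150:190,255:371],None,fx=6,fy=6,interpolation=cv2.INTER_CUBIC)
b=cv2.resize(s['color'][160:220,270:386],None,fx=6,fy=6,interpolation=cv2.INTER_CUBIC)
cv2.imwrite("pics/fin.png",np.vstack([a,b])[:598,:,::-1])
for n,x,z in [("dropper bulb",(.6296,-.0527),.112),("white",(.6201,.0267),.098),("vial",(.6106,.1062),.081),("jar",(.6011,.1856),.054)]:
  print(n,(w2p(c,(*x,z))-[255,150])*6)
E
```

```text
t: 35.4
eef_pos: [0.4801, 0.0307, 0.2467]
eef_rot: [0.001, 0.664, 0.748, 0.001]
ft_force: [0.6, -0.4, 0.1]
grip_width: 0.0685
grasp_force: 0.0
dropper bulb [533.4  74.4]
white [396.   91.2]
vial [261.  108.6]
jar [130.2 128.4]
```

View pics/fin.png

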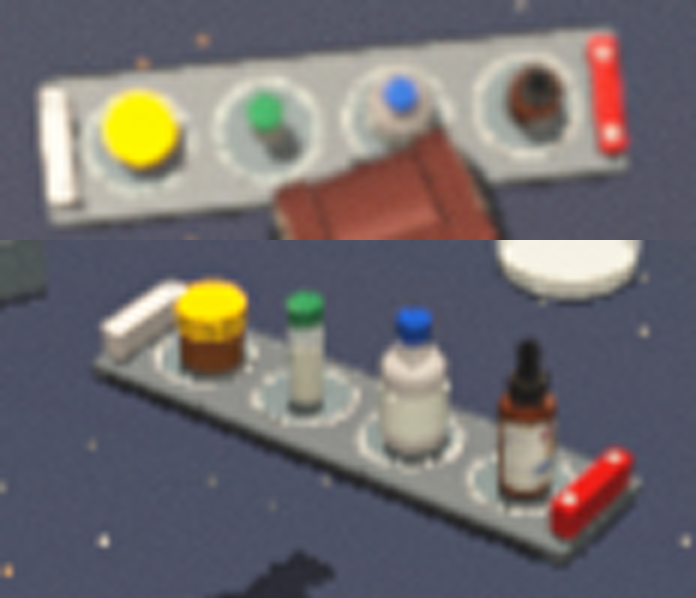

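All four stand upright in order inside their circles, with offsets of about 5 mm or less. The arm is clear, so I'm handing in.

```bash
python3 -c "
from rig import *
print(job_done())"
```

```text
the job is handed in; nothing more can be done
None
```

All four containers stand upright on the tray in height order from the red end (dropper bottle, white bottle, vial, jar), each within about 5 mm of its circle's centre by the last camera check, and the job is handed in; no verdict came back.

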